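# Load a cell into the spring-contact test stand

## Robot

A 6-joint arm with a two-finger parallel gripper is mounted at the origin on a cart in front of the work surface, level with it; the furniture and walls round the work are solid. World frame = base frame: x ahead of the robot, y to its left, z up, the work surface at z = 0. Lengths are in mm, angles in rad, forces in N, time in s.
With the tool pointing down it reaches from about 325 to 775 mm from the base axis. Payload 5.5 kg.
Tool frame: the origin (TCP) lies between the finger pads; the fingertips stand 17 mm ahead of it and the grasp point (between the pads) lies 2 mm behind it; z points along the fingers, y is the line along which they close (so a half turn about z gives the same grasp; the last joint's range is limited). The gripper opens to 88 mm and grips with 3 to 60 N. Pads are 20 mm wide; open, the fingers measure 115 mm over their backs; the gripper's body (75 mm by 178 mm) begins 61 mm behind the grasp point.
Start: joints at [1.22, 0.091, 1.231, -0, 1.82, -0.057], TCP at [173.759, 574.303, 200.331] pointing down, gripper open.
Joint ranges: [-2.87, 2.87], [-0.86, 2.18], [0.17, 2.46], [-1.51, 4.65], [0.06, 2.69], [-2.65, 2.65]. Speed limits (rad/s): [2.57, 2.57, 3.01, 3.14, 3.14, 3.14].

## Interface

Orientations are given as a unit quaternion [x, y, z, w].
In Python, from cell import * gives the robot as it stands.
- The arm moves only by the shell command python3 -m inch 'ROWS'. ROWS is JSON, one flat list of numbers, 7 for each row, row after row: the shift along the tool's x, y, z scaled (see below), then the turn, a rotation vector about the tool's x, y, z scaled (see below), then the gripper command: -1 is fully open, 1 is shut, values between are in proportion. A call has 1 to 20 rows; each row shifts and turns the commanded pose from where the row before left it, along the tool's axes as they then stand; what a row does not reach is not made up. The controller multiplies each number of a shift by 0.025 m and each number of a turn by 5 degrees. A row lasts 1/10 s, in which the tool goes at most 50 mm and 8.59 degrees, less where a joint would pass 70% of its speed; a pose out of reach is approached as far as the arm can. A call with a number of a shift or a turn outside -1 to 1 is refused whole. A call with a gripper value outside its range is refused whole. The fingers move at their own pace and stop on an object; the grip force is fixed at half the most. Time passes only in rows, so rows that do not move let the fingers close. It gives the time, the measured TCP pose, the force, the opening and the grip force at its end, in the units of the state.
- state(): the state, without advancing time (a new reading comes with each control period).
- grab_frame(name): name is "scene" or "top" or "wrist"; returns a dict with "color" (420x560x3 uint8, blue, green, red), "z_map" (420x560 float32, mm along the optical axis (not along the pixel's ray), 0 where there is no reading), "vfov" (degrees; the focal length in pixels is half the picture's height over the tangent of half this angle, whatever the lens; pixels are square), "cx", "cy" (the principal point, pixels), "camera_from_world" (4x4, takes a point from world to camera coordinates). Camera axes: x right, y down, z forward; pixel columns grow to the right and rows downward; lengths in mm; the calibration is good to about 2 mm. A picture is of the moment at which its call begins.
- job_done(): hands the job in; it is judged then, once.
Trained networks look in a picture, given as the dict that the camera call returned (one of the last four; its "shot" number tells which), for a name from the list of things; names that differ only in an ending like _2 or _b are one class to them, and where a whole thing is asked for, a point or a joint stands for the part that bears it (a point fixed in the world has none). Each returns a list of dicts, best first, with "conf" (0 to 1); they miss things now and then, are a little off and sometimes report something else, mostly with a low value. They report only what shows in the picture. A call takes as long as a camera call. They do not tell look-alikes from the thing itself.
- regions_of(label, picture): "mask" (420x560 bool, what is visible of it) and "rect" ([left, top, right, bottom] in pixels, round what is visible of it).
- tip_of(label, picture): "centre" ([column, row] in pixels: a listed point, or the origin of a listed thing).
The state is a dict: "clock": time; "joint_pos": joint angles; "joint_vel": joint speeds; "tau": joint torques, N m; "eef_pos": TCP position; "orientation": TCP orientation; "ft_force": force on the tool from outside, world axes, zero at the start; "torque": the same for the moment, N m; "finger_gap": finger opening in mm; "grasp_force": force on a finger pad.
Only numpy, scipy, OpenCV 4.12 (cv2) and the standard library are available. Lean on these libraries where they do the work, as an engineer would, in place of code of your own. Each camera call takes 0.05 s, during which the arm holds its last target. There are 200 camera calls.

## Task

Put the loose cylindrical cell into the test stand on the bench: push its flat end against the spring contact with the button end still raised, then lower the button end in behind the fixed contact so that the cell lies level on the cradle floor, held by the spring, and let go. Work gently: never force the spring solid or press the cell hard on the stand (30 N in all is too much), and leave the two tape rolls and the dial gauge where they are.

Things in the scene. Friction and masses are not known exactly. Their poses are not given: they have to be found in the camera images.
- cell: Grey cylindrical rechargeable cell: can 21 mm across, 68 mm long, with a steel button 10 mm across and 2 mm high on one end (70 mm overall, about 70 g); a thin black ring runs round the can near the button end, the other end is flat. Lies on its side and can roll. Origin: middle of the can, on its axis, 10.5 mm above the bench; x along the can towards the button.
- cell_button (a point): Centre of the button's outer face, 36 mm from the cell's origin along its +x.
- cell_flat (a point): Centre of the cell's flat end, 34 mm from the cell's origin along its -x.
- stand: Cell test stand fixed to the bench: aluminium base plate 160 x 56 x 8 mm, long side along x, with a rail carrying a black cradle. Origin: centre of the plate's underside; x points from the spring end to the fixed contact, z up. The cradle is clamped anywhere within 7 mm either way along x; where is NOT reported but must be felt or seen. It does not slide under working loads.
- stand_mid (a point): Stand point x=0, 30 mm up: middle of the cradle floor if the cradle sits at the rail's middle (it is up to 7 mm off along x, with all its parts). The floor is a bar 14 mm wide, top 30 mm above the bench; fingers can pass beside it down to 17 mm. Side cheeks 3 mm thick, 24 mm apart inside, 42 mm high, stand 22 to 36 mm either side of the cradle's middle; between them it is open.
- stand_spring_nominal (a point): Middle of the spring plate's free face for a cradle at the rail's middle: stand x = -27 mm, 44.5 mm up. Upright steel plate 18 mm wide, 32 to 57 mm high, on a coil spring: slides 11 mm towards -x, then solid; 0.8 N to start, 0.8 N more per mm. The block behind is 57 mm high. A cell tilted 25 degrees, flat end low, meets it with the flat end's upper rim.
- stand_stop_nominal (a point): Middle of the inner face of the fixed contact for a cradle at the rail's middle: stand x = 36 mm, 36.5 mm up. Steel plate 16 mm wide, top 43 mm above the bench; a clamp screw behind it reaches 27 mm out to +y. The free gap to the spring is 63 mm for the 70 mm cell: loaded, the button rests here and the spring is 7 mm in (6.4 N), 4 mm short of solid.
- electric_tape: Bystander: roll of black tape lying flat, 62 mm across, 19 mm high; origin at the centre of its underside.
- hygrometer: Bystander: round black dial gauge, 60 mm across, 16 mm high; origin at the centre of its underside.
- masking_tape: Bystander: roll of beige tape lying flat, 104 mm across, 25 mm high; origin at the centre of its underside.
Things that resemble listed ones, but are neither listed nor needed, are in the scene too. Leave any orange or red look-alike of the stand alone.

How it is judged:
By the outcome, as a careful person would: the job done as asked, in the order asked, and still so for the second after the job is handed in, with the robot touching nothing.
It also fails if it takes over 54 s, if anything falls off the work surface, if the arm or the gripper's body presses on something with over 40 N, if the wrist force passes 120 N, or if a joint passes its speed limit or range.

## Working session

There is one attempt and no reset: what is moved stays moved. The work goes in short steps, Python scripts to look and compute and a shell command to move; the robot and the scene stay as the last step left them, time stands still between calls to the robot, and variables do not carry over. Pictures are saved under pics/ and viewed, at most 10 in all, crops included, and the job is handed in when it is done.

```bash
ls; mkdir -p pics
cat > h.py <<'E'
from cell import *
import numpy as np, cv2
def px2w(f,u,v,z=None,plane=None):
    fl=f["color"].shape[0]/2/np.tan(np.radians(f["vfov"])/2)
    T=np.linalg.inv(f["camera_from_world"]); d=np.array([(u-f["cx"])/fl,(v-f["cy"])/fl,1.])
    o=T[:3,3]; r=T[:3,:3]@d
    if plane is not None: return o+r*(plane-o[2])/r[2]
    if z is None: z=f["z_map"][int(round(v)),int(round(u))]
    return o+r*z
def w2px(f,p):
    fl=f["color"].shape[0]/2/np.tan(np.radians(f["vfov"])/2)
    c=f["camera_from_world"]@np.append(p,1); return np.array([c[0]/c[2]*fl+f["cx"],c[1]/c[2]*fl+f["cy"]])
def cloud(f,m):
    v,u=np.nonzero(m&(f["z_map"]>0)); z=f["z_map"][v,u]
    fl=f["color"].shape[0]/2/np.tan(np.radians(f["vfov"])/2)
    T=np.linalg.inv(f["camera_from_world"])
    c=np.stack([(u-f["cx"])/fl*z,(v-f["cy"])/fl*z,z],1); return c@T[:3,:3].T+T[:3,3]
E
python3 - <<'E'
from h import *
np.set_printoptions(precision=1,suppress=True)
a=grab_frame("top"); b=grab_frame("scene")
cv2.imwrite("pics/a.png",a["color"]);cv2.imwrite("pics/b.png",b["color"])
for f in (a,b):
  for n in ["cell","stand","electric_tape","hygrometer","masking_tape"]:
    for r in regions_of(n,f)[:3]:
        c=cloud(f,r["mask"]); print(n,round(r["conf"],2),r["rect"],np.median(c,0) if len(c) else 0)
  for n in ["cell_button","cell_flat","stand_spring_nominal","stand_stop_nominal","stand_mid"]:
    for r in tip_of(n,f)[:3]: print(n,round(r["conf"],2),r["centre"],px2w(f,*r["centre"]))
print(state())
E
```

```text
pics
cell 0.61 [188.1, 221.5, 207.8, 248.0] [500.8 155.8  18. ]
stand 0.75 [308.6, 196.1, 352.2, 263.8] [ 511.3 -169.6   10.7]
stand 0.72 [379.8, 204.4, 416.9, 268.1] [ 489.8 -337.9   15. ]
stand 0.68 [281.9, 96.3, 317.6, 159.2] [777.  -91.7  12.2]
electric_tape 0.63 [123.4, 173.4, 166.8, 215.9] [597.6 298.3  23.4]
electric_tape 0.53 [254.2, 277.5, 280.6, 300.2] [367.  -13.5  18.3]
hygrometer 0.61 [228.3, 179.6, 253.9, 201.6] [615.7  48.3  13.8]
hygrometer 0.59 [307.0, 197.0, 348.6, 260.4] [ 510.  -169.5   10.9]
masking_tape 0.71 [125.4, 173.0, 169.4, 214.6] [597.2 292.   23.3]
cell_button 0.74 [201.5, 220.4] [532.7 147.8  15.3]
cell_flat 0.7 [189.4, 245.5] [471.1 178.7   1.1]
stand_spring_nominal 0.89 [403.0, 246.6] [ 467.1 -347.3   31.5]
stand_spring_nominal 0.86 [292.4, 129.9] [754.3 -78.3  55.5]
stand_spring_nominal 0.82 [326.5, 235.8] [ 493.6 -161.6   27.6]
stand_stop_nominal 0.92 [407.4, 225.7] [ 518.3 -360.8   31.1]
stand_stop_nominal 0.7 [335.1, 215.2] [ 544.2 -183.4   30.7]
stand_stop_nominal 0.67 [296.2, 110.4] [810.9 -89.2  41.1]
stand_mid 0.81 [400.7, 236.1] [ 492.6 -342.
[... 990 characters left out ...]
 [ 536.  -345.8   25.7]
stand_stop_nominal 0.81 [365.0, 199.4] [ 657.4 -257.1  155.1]
stand_stop_nominal 0.79 [311.3, 238.9] [ 548.4 -188.    38.9]
stand_mid 0.97 [297.5, 241.6] [ 517.  -170.3   32. ]
stand_mid 0.84 [357.5, 204.4] [ 657.6 -233.1  129.9]
stand_mid 0.71 [333.8, 282.9] [ 487.9 -350.9   27.4]
{'clock': 1.1, 'joint_pos': array([ 1.2,  0.1,  1.2, -0. ,  1.8, -0.1]), 'joint_vel': array([-0., -0.,  0., -0., -0., -0.]), 'tau': array([  0. , -44.6, -40.7,   0.1,   0. ,  -0. ]), 'eef_pos': array([173.8, 574.3, 200.3]), 'orientation': array([0.1, 1. , 0. , 0. ]), 'ft_force': array([ 0.8, -0.4,  0.3]), 'torque': array([-0., -0., -0.]), 'grasp_force': 0.0, 'finger_gap': 87.85736404248773}
```

Run:
```python
import cv2
a=cv2.imread("pics/a.png");b=cv2.imread("pics/b.png")
x=cv2.resize(a[90:310,110:440],None,fx=2.4,fy=2.4,interpolation=cv2.INTER_CUBIC)
cv2.imwrite("pics/a2.png",x)
```

```text
(no output)
```

View pics/a2.png

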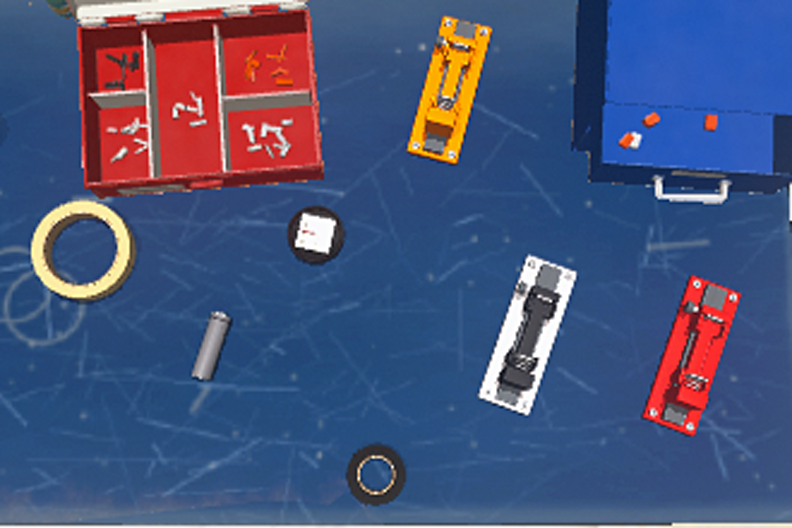

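The real stand is the white plate with the black cradle, at about crop (528,335). The orange and red ones are look-alikes. The cell is at crop (211,345), with its ring and button at the far (+x) end.

```bash
cat >> h.py <<'E'
from scipy.spatial.transform import Rotation as R
np.set_printoptions(precision=2,suppress=True)
def down(yaw,tilt=0,s=1):
    # tool z down, tool x along s*(cos yaw, sin yaw); tilt raises the +yaw end
    x=np.array([np.cos(yaw),np.sin(yaw),0])*s; z=np.array([0,0,-1.]); y=np.cross(z,x)
    ax=np.cross([np.cos(yaw),np.sin(yaw),0],[0,0,1.])
    return R.from_rotvec(ax*tilt)*R.from_matrix(np.stack([x,y,z],1))
def plan(p,rot):
    s=state(); r0=R.from_quat(s["orientation"])
    print("turn units",(r0.inv()*rot).as_rotvec(degrees=True)/5,"then shift units",rot.inv().apply(np.array(p)-s["eef_pos"])/25, "shift in old frame",r0.inv().apply(np.array(p)-s["eef_pos"])/25)
E
python3 - <<'E'
from h import *
a=grab_frame("top")
s=state();print(R.from_quat(s["orientation"]).as_matrix())
for n in ("cell","stand"):
  r=[r for r in regions_of(n,a) if 180<r["rect"][0]<320][0]
  c=cloud(a,r["mask"]); 
  if n=="stand": c=c[(c[:,2]<14)&(c[:,2]>3)]
  rect=cv2.minAreaRect(c[:,:2].astype(np.float32)); b=cv2.boxPoints(rect); print(n,len(c),rect, np.percentile(c[:,2],[5,50,95]))
  if n=="cell":
    yaw=np.arctan2(148-172,533-471.)
    e=np.linalg.eigh(np.cov(c[:,:2].T))[1][:,1]; print(np.arctan(e[1]/e[0]))
    ctr=rect[0]
yaw=-0.3
for sg in (1,-1): plan([ctr[0],ctr[1],150],down(yaw,0,sg))
E
```

```text
[[-0.96  0.29  0.  ]
 [ 0.29  0.96  0.  ]
 [-0.    0.   -1.  ]]
cell 232 ((500.31396484375, 158.7072296142578), (23.715192794799805, 69.05401611328125), 73.2547607421875) [10.6  18.72 23.45]
-0.31456639443512907
stand 659 ((779.8362426757812, -92.60911560058594), (57.33662414550781, 160.24395751953125), 74.18871307373047) [ 4.6   7.81 11.42]
turn units [ -0.    -0.   -35.93] then shift units [17.39 12.02  2.01] shift in old frame [-17.32 -12.13   2.01]
turn units [-0.    0.    0.07] then shift units [-17.39 -12.02   2.01] shift in old frame [-17.32 -12.13   2.01]
```

```bash
python3 -m inch '[-0.96,-0.67,0.11,0,0,0,-1, -0.96,-0.67,0.11,0,0,0,-1, -0.96,-0.67,0.11,0,0,0,-1, -0.96,-0.67,0.11,0,0,0,-1, -0.96,-0.67,0.11,0,0,0,-1, -0.96,-0.67,0.11,0,0,0,-1, -0.96,-0.67,0.11,0,0,0,-1, -0.96,-0.67,0.11,0,0,0,-1, -0.96,-0.67,0.11,0,0,0,-1, -0.96,-0.67,0.11,0,0,0,-1, -0.96,-0.67,0.11,0,0,0,-1, -0.96,-0.67,0.11,0,0,0,-1, -0.96,-0.67,0.11,0,0,0,-1, -0.96,-0.67,0.11,0,0,0,-1, -0.96,-0.67,0.11,0,0,0,-1, -0.96,-0.67,0.11,0,0,0,-1, -0.96,-0.67,0.11,0,0,0,-1, -0.96,-0.67,0.11,0,0,0,-1, 0,0,0,0,0,0,-1]'
cat > lookcell.py <<'E'
from h import *
w=grab_frame("wrist"); cv2.imwrite("pics/w%d.png"%w["shot"],w["color"])
for n in ["cell_button","cell_flat"]:
    for r in tip_of(n,w)[:2]: print(n,round(r["conf"],2),r["centre"],px2w(w,*r["centre"],plane=10.5))
print("cam",np.linalg.inv(w["camera_from_world"])[:3])
for r in regions_of("cell",w)[:2]:
    c=cloud(w,r["mask"]); 
    c=c[c[:,2]>5]; rect=cv2.minAreaRect(c[:,:2].astype(np.float32)); print(r["conf"],len(c),rect,np.percentile(c[:,2],[5,50,98]))
print(state()["eef_pos"],state()["clock"],w["shot"])
E
python3 lookcell.py
```

```text
clock: 3.15
eef_pos: [501.1, 158.0, 150.0]
orientation: [0.148, 0.989, -0.001, -0.0]
ft_force: [-0.4, -0.2, 0.3]
finger_gap: 87.5
grasp_force: 0.0
cell_button 0.69 [276.3, 230.3] [534.71 147.31  10.5 ]
cell_flat 0.6 [275.9, 165.7] [468.9  167.07  10.5 ]
cam [[  0.29   0.91   0.28 423.55]
 [  0.96  -0.28  -0.09 182.34]
 [ -0.     0.3   -0.95 334.14]]
0.81 1351 ((501.743408203125, 157.28306579589844), (20.225671768188477, 68.92605590820312), 73.4944076538086) [12.66 19.09 21.62]
[499.55 161.33 151.04] 3.35 4
```

```bash
python3 - <<'E'
from h import *
for i in range(2):
    grab_frame("wrist"); s=state(); print(s["clock"],s["eef_pos"],s["joint_pos"],s["ft_force"])
plan([501.3,157.4,19],down(-0.288,0,-1))
E
python3 -m inch '[0,0,0,0,0,0,-1]'
```

```text
3.4 [499.5  161.53 151.15] [ 0.25 -0.12  1.52  0.    1.73 -1.03] [ 1.35 -1.02  0.79]
3.45 [499.5  161.55 151.17] [ 0.25 -0.12  1.52  0.    1.73 -1.03] [-0.3   0.17 -0.02]
turn units [ 0.01  0.   -0.05] then shift units [-0.12 -0.14  5.29] shift in old frame [-0.12 -0.14  5.29]
clock: 3.55
eef_pos: [499.6, 161.4, 151.1]
orientation: [0.146, 0.989, 0.0, 0.0]
ft_force: [0.7, 0.5, -0.6]
finger_gap: 87.4
grasp_force: 0.0
```

View pics/w4.png

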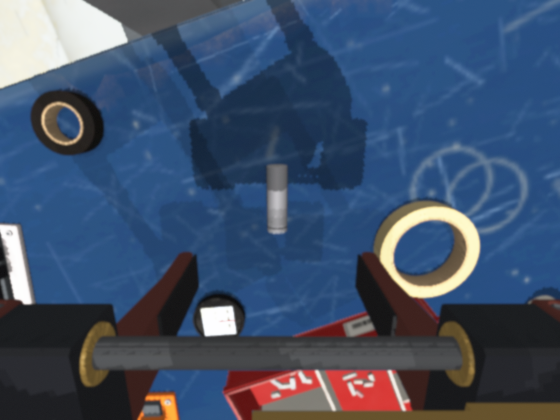

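The cell is upright at (277,165–233), centred between the fingers, with the button end at the bottom. Next I go down and close.

```bash
python3 -m inch '[-0.12,-0.14,0.5,0,0,0,-1, 0,0,0.8,0,0,0,-1, 0,0,0.8,0,0,0,-1, 0,0,0.8,0,0,0,-1, 0,0,0.8,0,0,0,-1, 0,0,0.7,0,0,0,-1, 0,0,0.5,0,0,0,-1, 0,0,0.3,0,0,0,-1, 0,0,0,0,0,0,-1, 0,0,0,0,0,0,-1]'
python3 - <<'E'
from h import *
plan([501.3,157.4,19],down(-0.288,0,-1)); print(state()["eef_pos"],state()["ft_force"])
E
```

```text
clock: 4.55
eef_pos: [502.1, 156.5, 21.4]
orientation: [0.146, 0.989, 0.0, 0.0]
ft_force: [-0.3, 0.1, 0.4]
finger_gap: 88.0
grasp_force: 0.0
turn units [ 0.    0.01 -0.07] then shift units [0.04 0.03 0.1 ] shift in old frame [0.04 0.03 0.1 ]
[502.15 156.48  21.44] [-0.28  0.12  0.37]
```

```bash
python3 -m inch '[0.04,0.03,0.1,0,0,-0.07,-1, 0,0,0,0,0,0,0.3, 0,0,0,0,0,0,1, 0,0,0,0,0,0,1, 0,0,0,0,0,0,1, 0,0,0,0,0,0,1, 0,0,0,0,0,0,1, 0,0,0,0,0,0,1]'
```

```text
clock: 5.35
eef_pos: [501.0, 157.4, 18.3]
orientation: [0.143, 0.99, -0.0, -0.0]
ft_force: [-0.2, 0.6, 1.5]
finger_gap: 35.6
grasp_force: 0.0
```

```bash
python3 -m inch '[0,0,0,0,0,0,1, 0,0,0,0,0,0,1, 0,0,0,0,0,0,1, 0,0,0,0,0,0,1, 0,0,0,0,0,0,1]'
```

```text
clock: 5.85
eef_pos: [501.1, 157.4, 18.3]
orientation: [0.143, 0.99, -0.0, -0.0]
ft_force: [-0.2, -0.3, -0.3]
finger_gap: 0.3
grasp_force: 0.0
```

```bash
python3 lookcell.py
python3 - <<'E'
from h import *
a=grab_frame("top");b=grab_frame("scene")
x=np.hstack([cv2.resize(a["color"][180:280,140:240],None,fx=4,fy=4),cv2.resize(b["color"][150:250,190:290],None,fx=4,fy=4)])
cv2.imwrite("pics/c.png",x)
E
```

```text
cell_flat 0.83 [278.6, 197.3] [469.2  168.25  10.5 ]
cam [[  0.28   0.92   0.28 423.12]
 [  0.96  -0.27  -0.08 180.7 ]
 [ -0.     0.3   -0.95 202.41]]
0.84 1916 ((486.15283203125, 162.55628967285156), (20.76824951171875, 36.712257385253906), 72.63053131103516) [11.14 18.91 21.38]
[501.05 157.41  18.32] 6.05 7
```

View pics/c.png

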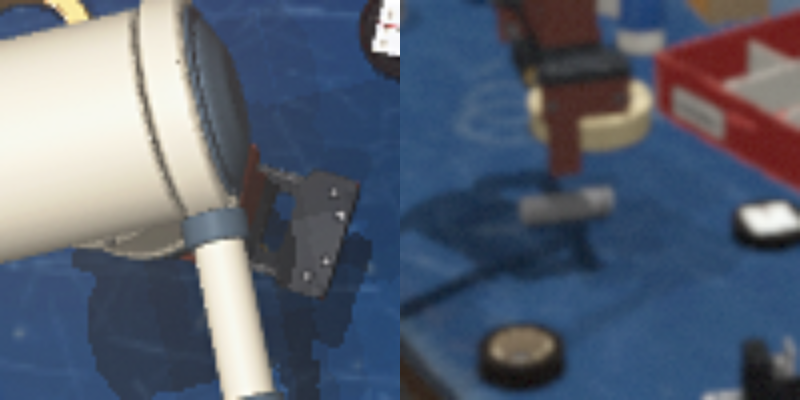

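View pics/w7.png

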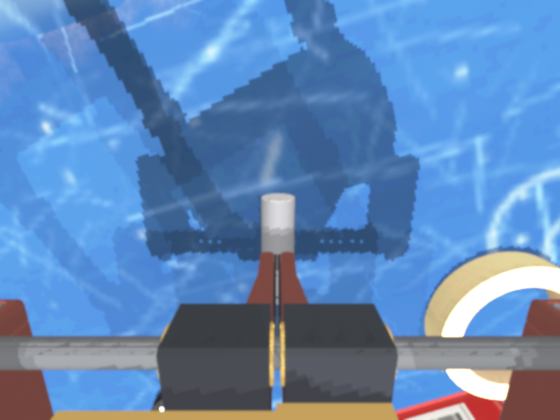

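Run:
```python
from h import *
w=grab_frame("wrist")
for v in range(236,300,6):
    print(v,[px2w(w,u,v) for u in (270,277,288)])
s=state();print(s["finger_gap"],s["eef_pos"],s["joint_pos"])
```

```text
236 [array([488.68, 157.05,  19.51]), array([489.32, 161.28,  21.05]), array([492.36, 167.39,  17.94])]
242 [array([492.46, 155.91,  19.39]), array([493.06, 160.18,  20.98]), array([496.07, 166.33,  18.14])]
248 [array([496.03, 154.84,  19.92]), array([497.06, 159.  ,  20.38]), array([499.83, 165.25,  18.29])]
254 [array([489.72, 157.25,  44.  ]), array([501.02, 157.83,  20.03]), array([492.98, 166.35,  42.78])]
260 [array([490.14, 157.26,  50.65]), array([492.35, 160.37,  47.99]), array([492.97, 166.1 ,  50.2 ])]
266 [array([490.27, 157.36,  57.39]), array([492.62, 160.28,  54.48]), array([492.53, 165.96,  57.93])]
272 [array([489.83, 157.65,  64.79]), array([492.34, 160.36,  61.59]), array([492.72, 165.7 ,  63.82])]
278 [array([490.78, 157.45,  68.88]), array([492.44, 160.33,  67.41]), array([492.21, 165.61,  70.63])]
284 [array([489.7 , 157.94,  76.51]), array([493.88, 159.9 ,  70.33]), array([492.09, 165.45,  76.23])]
290 [array([490.25, 157.86,  80.66]), array([496.35, 159.17,  71.24]), array([492.03, 165.29,  81.34])]
296 [array([490.4 , 157.91,  85.22]), array([498.96, 158.4 ,  71.91]), array([492.03, 165.13,  86.03])]
0.736860729184108 [501.04 157.41  18.32] [ 0.24 -0.07  1.72 -0.    1.49 -1.04]
```

Run:
```python
from h import *
b=grab_frame("scene")
c=cloud(b,np.ones((420,560),bool)); z=b["z_map"]
print(w2px(b,[501,157.4,1.3]),w2px(b,[501,157.4,41]),w2px(b,[501,157.4,21]))
u,v=w2px(b,[501,157.4,21]).astype(int)
for r in range(v-24,v+12,2): print(r,u,px2w(b,u,r),b["color"][r,u])
s=state(); q=s["joint_pos"];
```

```text
[230.54 203.32] [230.14 191.96] [230.34 197.72]
173 230 [460.63  79.41 145.19] [41 46 76]
175 230 [463.19  84.57 136.36] [37 43 71]
177 230 [460.55  80.1  132.55] [41 46 75]
179 230 [462.68  84.47 124.02] [37 45 73]
181 230 [496.3  147.07  83.74] [40 44 73]
183 230 [494.95 145.03  78.24] [40 46 77]
185 230 [496.91 149.1   69.33] [41 46 74]
187 230 [494.62 145.33  64.75] [39 43 74]
189 230 [498.27 152.53  53.97] [40 45 73]
191 230 [495.33 147.55  50.05] [40 46 74]
193 230 [494.13 145.78  44.3 ] [62 52 68]
195 230 [526.43 206.16   2.18] [92 64 45]
197 230 [520.16 195.02   1.58] [79 60 43]
199 230 [496.88 152.29  19.95] [79 78 78]
201 230 [494.97 149.21  14.89] [83 84 83]
203 230 [493.62 147.18   9.2 ] [81 80 79]
205 230 [494.73 149.7    0.7 ] [63 53 48]
207 230 [487.99 137.66   1.18] [57 37 21]
```

The scene depth shows the fingertips at about z = 42 when shut, not 1, so the tips pass over the cell. I'll half open the fingers and see how tip height changes with opening.

```bash
cat > tips.py <<'E'
from h import *
w=grab_frame("wrist"); s=state()
c=cloud(w,np.ones((420,560),bool))-s["eef_pos"]
t=R.from_quat(s["orientation"]).inv().apply(c)  # tool frame
g=s["finger_gap"]/2
for sg in (1,-1):
    y=t[:,1]*sg
    m=(y>g-3)&(y<g+25)&(np.abs(t[:,0])<25)&(c[:,2]+s["eef_pos"][2]>27)
    print(sg,m.sum(),"tip z ahead of TCP",np.percentile(t[m,2],[90,98,100]) if m.any() else None, "tip world z",np.percentile(c[m,2]+s["eef_pos"][2],[0,2]) if m.any() else None)
print(s["eef_pos"],s["finger_gap"],s["clock"])
E
python3 tips.py
python3 -m inch '[0,0,0,0,0,0,0.2, 0,0,0,0,0,0,0.2, 0,0,0,0,0,0,0.2, 0,0,0,0,0,0,0.2, 0,0,0,0,0,0,0.2, 0,0,0,0,0,0,0.2]'; python3 tips.py
```

```text
1 6581 tip z ahead of TCP [-52.28 -29.99 -21.66] tip world z [39.99 48.32]
-1 6548 tip z ahead of TCP [-52.55 -30.37 -21.17] tip world z [39.5 48.7]
[501.06 157.41  18.33] 0.3512797082093267 6.3
clock: 6.9
eef_pos: [501.1, 157.4, 18.3]
orientation: [0.143, 0.99, -0.0, 0.0]
ft_force: [0.8, 0.1, -0.9]
finger_gap: 34.8
grasp_force: 0.0
1 8158 tip z ahead of TCP [-54.47 -30.18 -21.18] tip world z [39.49 48.49]
-1 8062 tip z ahead of TCP [-54.44 -30.4  -21.01] tip world z [39.32 48.71]
[501.04 157.42  18.31] 35.106301930358455 6.95
```

```bash
python3 -m inch '[0,0,0.4,0,0,0,0.1, 0,0,0.4,0,0,0,0.1, 0,0,0.3,0,0,0,0.1, 0,0,0.2,0,0,0,0.1, 0,0,0,0,0,0,0.1]'
python3 - <<'E'
from h import *
b=grab_frame("scene"); x=cv2.resize(b["color"][150:250,190:290],None,fx=5,fy=5,interpolation=cv2.INTER_CUBIC); cv2.imwrite("pics/d.png",x)
w=grab_frame("wrist"); s=state()
c=cloud(w,np.ones((420,560),bool)); t=R.from_quat(s["orientation"]).inv().apply(c-s["eef_pos"]); g=s["finger_gap"]/2
for sg in (1,-1):
    m=(t[:,1]*sg>g-1)&(t[:,1]*sg<g+15)&(np.abs(t[:,0])<14)&(c[:,2]>3.5)
    print(np.percentile(c[m,2],[0,1,3]),np.percentile(t[m,2],[97,99,100]))
print(s["eef_pos"],s["finger_gap"])
E
```

```text
clock: 7.45
eef_pos: [500.2, 157.2, -15.6]
orientation: [0.143, 0.99, -0.0, -0.001]
ft_force: [0.6, -0.1, -0.5]
finger_gap: 39.3
grasp_force: 0.0
[ 5.96  9.15 12.86] [-27.12 -23.41 -20.22]
[ 6.72  9.21 12.66] [-26.92 -23.46 -20.97]
[501.02 157.39 -14.26] 39.47656649172542
```

View pics/d.png

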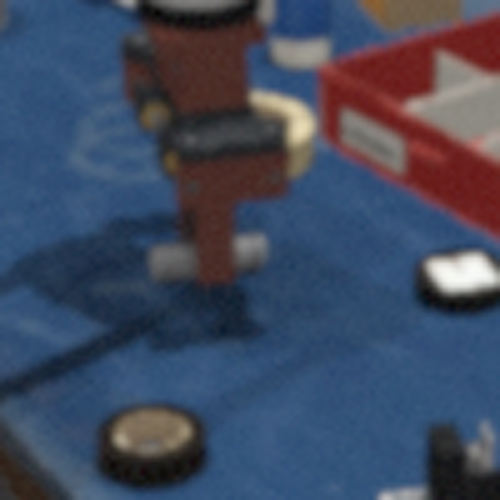

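The near finger stands beside the cell at (215,250), tip about 6 mm up. I go 4 mm lower and close.

```bash
python3 -m inch '[0,0,0.15,0,0,0,0.1, 0,0,0,0,0,0,0.5, 0,0,0,0,0,0,1, 0,0,0,0,0,0,1, 0,0,0,0,0,0,1, 0,0,0,0,0,0,1, 0,0,0,0,0,0,1, 0,0,0,0,0,0,1]'
```

```text
clock: 8.35
eef_pos: [501.2, 157.5, -17.8]
orientation: [0.143, 0.99, 0.0, 0.0]
ft_force: [0.4, 1.0, -0.3]
finger_gap: 20.6
grasp_force: 30.0
```

```bash
python3 -m inch '[0,0,-0.4,0,0,0,1, 0,0,-0.9,0,0,0,1, 0,0,-0.9,0,0,0,1, 0,0,-0.9,0,0,0,1, -0.41,-0.78,-0.9,0,0,0,1, -0.41,-0.78,-0.9,0,0,0,1, -0.41,-0.78,-0.9,0,0,0,1, -0.41,-0.78,-0.9,0,0,0,1, -0.41,-0.78,0,0,0,0,1, -0.41,-0.78,0,0,0,0,1, -0.41,-0.78,0,0,0,0,1, -0.41,-0.78,0,0,0,0,1, -0.41,-0.78,0,0,0,0,1, -0.41,-0.78,0,0,0,0,1, -0.41,-0.78,0,0,0,0,1, -0.41,-0.78,0,0,0,0,1, -0.41,-0.78,0,0,0,0,1, -0.41,-0.78,0,0,0,0,1, -0.41,-0.78,0,0,0,0,1, -0.41,-0.78,0,0,0,0,1]'
python3 -m inch '[0,0,0,0,0,0,1,0,0,0,0,0,0,1]'
cat > stand.py <<'E'
from h import *
w=grab_frame("wrist"); n="pics/s%d.png"%w["shot"]; cv2.imwrite(n,w["color"]); np.savez("s%d.npz"%w["shot"],**{k:w[k] for k in ("color","z_map","vfov","cx","cy","camera_from_world")})
s=state(); print(n,s["eef_pos"],s["finger_gap"],s["grasp_force"],s["ft_force"])
for k in ["stand_spring_nominal","stand_stop_nominal","stand_mid","cell_flat","cell_button"]:
    for r in tip_of(k,w)[:2]: print(k,round(r["conf"],2),r["centre"],px2w(w,*r["centre"]))
for r in regions_of("stand",w)[:2]:
    c=cloud(w,r["mask"]); p=c[(c[:,2]>5)&(c[:,2]<11)]; print(r["conf"],r["rect"],len(p),cv2.minAreaRect(p[:,:2].astype(np.float32)))
E
python3 stand.py
```

```text
clock: 10.35
eef_pos: [569.8, -189.2, 150.2]
orientation: [0.143, 0.99, -0.0, 0.0]
ft_force: [0.7, -0.8, -0.7]
finger_gap: 20.1
grasp_force: 30.0
clock: 10.55
eef_pos: [569.6, -188.3, 149.7]
orientation: [0.144, 0.99, 0.0, -0.0]
ft_force: [0.1, -0.5, -0.8]
finger_gap: 20.1
grasp_force: 30.0
pics/s16.png [ 569.67 -187.78  149.82] 20.219815280584136 29.997940957546234 [ 0.69  0.09 -0.77]
stand_spring_nominal 0.74 [279.7, 111.8] [ 489.28 -161.42   29.71]
stand_spring_nominal 0.67 [84.0, 146.2] [ 469.04 -327.99   56.01]
stand_stop_nominal 0.68 [94.9, 212.5] [ 527.19 -357.54   36.88]
stand_mid 0.59 [275.5, 142.3] [ 513.81 -172.64   30.26]
stand_mid 0.59 [93.0, 172.4] [ 491.43 -346.04   30.14]
cell_flat 0.85 [274.9, 213.1] [ 536.93 -179.34  176.32]
cell_button 0.87 [275.4, 330.2] [ 595.66 -196.52  188.41]
0.78 [58.6, 85.6, 138.1, 243.3] 3772 ((493.1056823730469, -344.4955749511719), (57.149383544921875, 159.6969451904297), 68.86930847167969)
0.71 [247.1, 49.2, 309.6, 215.9] 4398 ((514.333251953125, -172.68417358398438), (56.035926818847656, 158.5847930908203), 69.81421661376953)
```

Run:
```python
import cv2
a=cv2.imread("pics/s16.png"); cv2.imwrite("pics/s16c.png",cv2.resize(a[40:260,190:370],None,fx=2.7,fy=2.7,interpolation=cv2.INTER_CUBIC))
```

```text
(no output)
```

View pics/s16c.png

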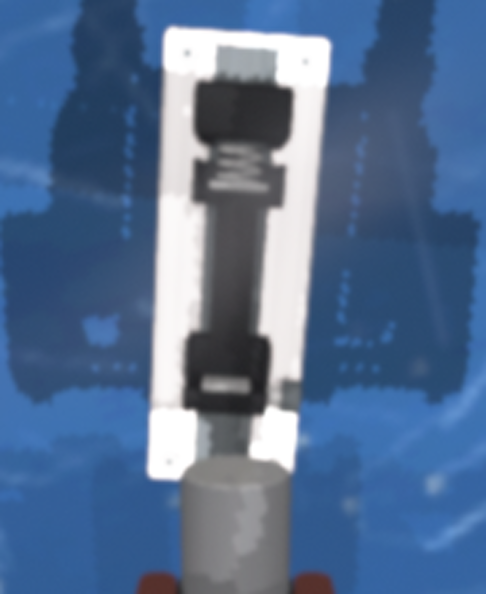

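Run:
```python
from h import *
w=dict(np.load("s16.npz")); w={k:(v if v.ndim else v.item()) for k,v in w.items()}
c=cloud(w,np.ones((420,560),bool))
# plate + cradle in stand frame, from plate rect
O=np.array([514.33,-172.68]); yaw=np.radians(69.81-90)
ex=np.array([np.cos(yaw),np.sin(yaw)]); ey=np.array([-ex[1],ex[0]])
X=(c[:,:2]-O)@ex; Y=(c[:,:2]-O)@ey; Z=c[:,2]
m=(abs(X)<85)&(abs(Y)<30)&(Z>3)&(Z<70)
X,Y,Z=X[m],Y[m],Z[m]
p=(Z>5)&(Z<11); print("plate x",np.percentile(X[p],[0.5,99.5]),"y",np.percentile(Y[p],[0.5,99.5]))
for lo,hi in ((34,39),(39,46),(46,54),(54,62)):
    k=(Z>=lo)&(Z<hi); 
    h=np.histogram(X[k],np.arange(-60,62,4))[0]; print(lo,hi,dict((int(x),int(n)) for x,n in zip(np.arange(-60,60,4),h) if n))
# floor bar edges
k=(Z>27)&(Z<33)&(abs(X)<18); print("floor y",np.percentile(Y[k],[1,50,99]),np.median(Z[k]))
for s in (1,-1):
    for sg in (1,-1):
        k=(Z>38)&(Z<44)&(Y*s>8)&(Y*s<20)&(X*sg>18)&(X*sg<42)
        if k.sum(): print("cheek",s,sg,k.sum(),"x",np.percentile(X[k],[2,98]),"y",np.percentile(Y[k],[2,98]))
```

```text
plate x [-78.93  77.64] y [-27.9   27.73]
34 39 {-44: 16, -40: 22, -36: 23, -32: 6, -28: 2, 20: 13, 32: 19, 36: 19, 44: 1}
39 46 {-44: 27, -40: 16, -36: 46, -32: 40, -28: 31, -24: 6, 20: 20, 24: 31, 28: 26, 32: 56, 36: 119, 40: 133, 44: 47}
46 54 {-44: 40, -40: 24, -36: 23, -32: 20}
54 62 {-60: 102, -56: 205, -52: 204, -48: 201, -44: 87, -32: 55}
floor y [-6.96 -0.02  6.78] 29.806914277294226
cheek 1 1 94 x [21.05 41.42] y [ 8.39 14.67]
cheek 1 -1 59 x [-36.8  -23.73] y [11.96 14.76]
cheek -1 1 100 x [20.96 41.91] y [-15.05  -8.24]
cheek -1 -1 60 x [-36.75 -23.66] y [-14.75 -12.02]
```

The white stand shows at crop (230,250): spring coil at the top (238,170), fixed contact (225,385), and the clamp screw on the right (290,390). The held cell is at the bottom. Next, the cell's pose in the hand from the same picture.

Run:
```python
from h import *
w=dict(np.load("s16.npz")); w={k:(v if v.ndim else v.item()) for k,v in w.items()}
c=cloud(w,np.ones((420,560),bool)); s=state()
rot=R.from_quat(s["orientation"]); print("yaw tool",rot.as_matrix()[:,0], s["eef_pos"])
t=rot.inv().apply(c-s["eef_pos"])
m=(abs(t[:,1])<9)&(t[:,2]<-5)&(t[:,2]>-45)&(t[:,0]>11)&(t[:,0]<45)
q=t[m]; print(m.sum(),"x",np.percentile(q[:,0],[1,50,98,100]))
top=q[(abs(q[:,0]-22)<8)]
# circle fit r=10.5 in y,z
from scipy.optimize import least_squares
f=least_squares(lambda p: np.hypot(top[:,1]-p[0]-p[2]*(top[:,0]-22),top[:,2]-p[1]-p[3]*(top[:,0]-22))-10.5,[0,-28,0,0],loss="soft_l1"); print("axis y,z, slopes",f.x)
# flat end face
k=q[q[:,0]>31]; print("flat face x",np.percentile(k[:,0],[50,75,95]), len(k))
# spring plate
O=np.array([514.33,-172.68]); yaw=np.radians(69.81-90)
ex=np.array([np.cos(yaw),np.sin(yaw)]); ey=np.array([-ex[1],ex[0]])
X=(c[:,:2]-O)@ex; Y=(c[:,:2]-O)@ey; Z=c[:,2]
k=(X>-36)&(X<-22)&(abs(Y)<8)&(Z>50); print("spring plate top x",np.percentile(X[k],[2,50,98]),np.percentile(Z[k],[50]),k.sum())
k=(X>28)&(X<50)&(abs(Y)<8)&(Z>38)&(Z<48); print("stop x",np.percentile(X[k],[1,5,50]),np.percentile(Z[k],[5,50,95]))
k=(Z>28)&(Z<32)&(abs(X)<18)&(abs(Y)<8)
ys=[[x+2,(np.percentile(Y[k&(X>x)&(X<x+4)],3)+np.percentile(Y[k&(X>x)&(X<x+4)],97))/2] for x in range(-18,18,4)]; print("floor centre slope",np.polyfit(*np.array(ys).T,1))
```

```text
yaw tool [-0.96  0.28 -0.  ] [ 569.82 -187.66  149.8 ]
1900 x [11.34 25.22 34.03 34.47]
axis y,z, slopes [ -0.55 -27.7    0.    -0.  ]
flat face x [33.68 33.86 34.07] 554
spring plate top x [-30.23 -29.17 -28.26] [56.73] 50
stop x [34.61 34.79 39.76] [39.59 41.   43.08]
floor centre slope [ 0.   -0.07]
```

```bash
cat >> h.py <<'E'
YAW=np.radians(69.81-90); EX=np.array([np.cos(YAW),np.sin(YAW),0]); EY=np.array([-EX[1],EX[0],0]); C=np.array([513.16,-172.25,0])
OFF=np.array([0,-0.55,-28.0])   # cell origin in tool frame
def tcp(X,Z,deg,Y=0):
    r=down(YAW,np.radians(deg),-1); return C+EX*X+EY*Y+[0,0,Z]-r.apply(OFF), r
def where():
    s=state(); r=R.from_quat(s["orientation"]); o=s["eef_pos"]+r.apply(OFF)-C
    f=s["ft_force"]; d=r.apply([-1,0,0])
    print("cell X %.2f Y %.2f Z %.2f tilt %.2f yawerr %.2f"%(o@EX,o@EY,o[2],np.degrees(np.arcsin(d[2])),np.degrees(np.arctan2(d@EY,d@EX))),"F x %.1f y %.1f z %.1f"%(f@EX,f@EY,f[2]),"gap %.1f t %.2f"%(s["finger_gap"],s["clock"]))
def rows(path,n0=None):
    "path: (X,Z,deg) waypoints; prints rows from the measured pose"
    s=state(); p,r=s["eef_pos"],R.from_quat(s["orientation"])
    for w in path:
        q,k=tcp(*w); print(w,"shift",np.round(r.inv().apply(q-p)/25,3),"turn",np.round((r.inv()*k).as_rotvec(degrees=True)/5,2)); p,r=q,k
E
python3 - <<'E'
from h import *
where(); rows([(13,120,25),(12,56,25)])
E
```

```text
cell X 58.53 Y 4.54 Z 177.80 tilt 0.01 yawerr 3.76 F x -0.5 y 0.6 z -0.9 gap 20.7 t 10.90
(13, 120, 25) shift [ 1.36 -0.09  2.21] turn [ 0.16 -5.    0.74]
(12, 56, 25) shift [ 1.12 -0.    2.3 ] turn [0. 0. 0.]
```

```bash
python3 -m inch '[0,0,0,0,0,0.74,1, 0,0,0,0,-1,0,1, 0,0,0,0,-1,0,1, 0,0,0,0,-1,0,1, 0,0,0,0,-1,0,1, 0,0,0,0,-1,0,1, 0,0,0,0,0,0,1, 0,0,0,0,0,0,1]'
python3 - <<'E'
from h import *
where(); rows([(13,120,25),(12,56,25)])
E
```

```text
clock: 11.7
eef_pos: [569.4, -188.0, 149.9]
orientation: [0.171, 0.961, -0.038, 0.213]
ft_force: [0.5, 0.1, -0.2]
finger_gap: 20.2
grasp_force: 30.0
cell X 46.44 Y 4.12 Z 175.33 tilt 24.95 yawerr 0.02 F x 0.4 y 0.3 z -0.2 gap 20.2 t 11.70
(13, 120, 25) shift [ 2.15 -0.17  1.44] turn [ 0.   -0.01  0.  ]
(12, 56, 25) shift [ 1.12 -0.    2.3 ] turn [0. 0. 0.]
```

```bash
python3 -m inch '[0.43,-0.04,0.29,0,0,0,1, 0.43,-0.04,0.29,0,0,0,1, 0.43,-0.03,0.29,0,0,0,1, 0.43,-0.03,0.29,0,0,0,1, 0.43,-0.03,0.28,0,0,0,1, 0,0,0,0,0,0,1, 0,0,0,0,0,0,1, 0,0,0,0,0,0,1]'
python3 - <<'E'
from h import *
where(); rows([(12,56,25)])
# verify held cell vs stand in this view
w=grab_frame("wrist"); cv2.imwrite("pics/e.png",w["color"]); s=state()
c=cloud(w,np.ones((420,560),bool)); t=R.from_quat(s["orientation"]).inv().apply(c-s["eef_pos"])
q=t[(abs(t[:,1])<9)&(t[:,2]<-5)&(t[:,2]>-45)&(t[:,0]>11)&(t[:,0]<45)]
top=q[(abs(q[:,0]-22)<8)]
from scipy.optimize import least_squares
f=least_squares(lambda p: np.hypot(top[:,1]-p[0]-p[2]*(top[:,0]-22),top[:,2]-p[1]-p[3]*(top[:,0]-22))-10.5,[0,-28,0,0],loss="soft_l1"); print("axis y,z, slopes",f.x,"flat x",np.percentile(q[:,0],98))
d=c-C; X=d@EX;Y=d@EY;Z=d[:,2]
for sg in (1,-1):
    k=(abs(Z-41)<4)&(X<-20)&(X>-40)&(abs(Y-sg*13.5)<4); print("rear cheek",k.sum(),np.percentile(Y[k],[2,98]) if k.any() else 0,np.percentile(X[k],[2,98]) if k.any() else 0)
k=(X>-36)&(X<-22)&(abs(Y)<8)&(Z>50)&(Z<62); print("plate top x",np.percentile(X[k],[2,50,98]),np.median(Z[k]),k.sum())
E
```

```text
clock: 12.5
eef_pos: [537.9, -181.1, 95.7]
orientation: [0.171, 0.961, -0.038, 0.214]
ft_force: [0.7, 0.4, -0.6]
finger_gap: 20.4
grasp_force: 30.0
cell X 14.42 Y -0.32 Z 121.09 tilt 25.07 yawerr 0.01 F x 0.5 y 0.6 z -0.6 gap 20.4 t 12.50
(12, 56, 25) shift [1.19 0.01 2.32] turn [0.   0.01 0.  ]
axis y,z, slopes [  0.21 -27.62   0.    -0.01] flat x 34.06315836960306
rear cheek 91 [12.03 14.93] [-34.55 -22.83]
rear cheek 93 [-14.9  -11.92] [-34.6  -22.63]
plate top x [-29.74 -29.03 -27.48] 55.193834139647834 223
```

View pics/e.png

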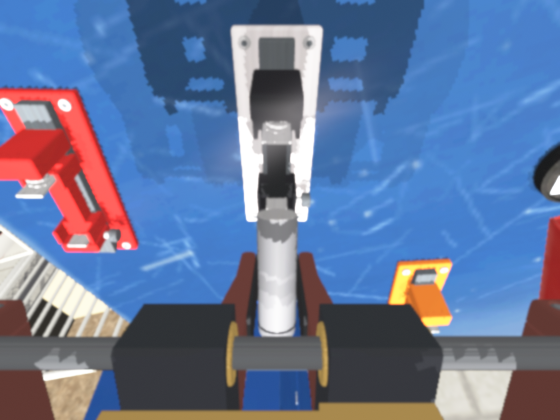

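The cell's flat end (277,215) lines up with the cradle column (277). I descend.

```bash
sed -i 's/-0.55,-28.0/-0.15,-28.0/' h.py; python3 -m inch '[0.24,0,0.46,0,0,0,1, 0.24,0,0.46,0,0,0,1, 0.24,0,0.46,0,0,0,1, 0.24,0,0.46,0,0,0,1, 0,0,0,0,0,0,1]'
python3 - <<'E'
from h import *
where(); rows([(12,57,25)])
E
```

```text
clock: 13.05
eef_pos: [532.9, -179.2, 38.4]
orientation: [0.171, 0.962, -0.037, 0.211]
ft_force: [-0.3, -0.6, -0.7]
finger_gap: 20.2
grasp_force: 30.0
cell X 9.21 Y 0.16 Z 63.87 tilt 24.69 yawerr -0.00 F x -0.1 y -0.7 z -0.7 gap 20.2 t 13.05
(12, 57, 25) shift [ 0.01 -0.01  0.3 ] turn [ 0.   -0.06 -0.  ]
```

```bash
python3 -m inch '[0,0,0.15,0,0,0,1, 0,0,0.13,0,0,0,1, 0,0,0,0,0,0,1, 0,0,0,0,0,0,1, 0,0,0,0,0,0,1]'
python3 - <<'E'
from h import *
where(); rows([(8,57,25),(3,57,25),(-1.3,56.5,25)])
E
```

```text
clock: 13.55
eef_pos: [537.8, -181.1, 36.6]
orientation: [0.171, 0.961, -0.038, 0.213]
ft_force: [-0.4, 0.7, -0.1]
finger_gap: 20.3
grasp_force: 30.0
cell X 14.27 Y 0.07 Z 61.98 tilt 25.04 yawerr 0.01 F x -0.6 y 0.5 z -0.1 gap 20.3 t 13.55
(8, 57, 25) shift [ 0.31 -0.    0.07] turn [0.   0.01 0.  ]
(3, 57, 25) shift [ 0.18 -0.   -0.09] turn [0. 0. 0.]
(-1.3, 56.5, 25) shift [ 0.16 -0.   -0.06] turn [0. 0. 0.]
```

```bash
python3 -m inch '[0.15,0,0.1,0,0,0,1, 0.15,0,0.05,0,0,0,1, 0,0,0,0,0,0,1, 0,0,0,0,0,0,1, 0.08,0,-0.04,0,0,0,1, 0.08,0,-0.04,0,0,0,1, 0,0,0,0,0,0,1, 0,0,0,0,0,0,1]'
cat > av.py <<'E'
from h import *
F=[]
for i in range(6): grab_frame("wrist"); F.append(state()["ft_force"])
f=np.mean(F,0); print("avg F x %.2f y %.2f z %.2f"%(f@EX,f@EY,f[2])); where()
E
python3 av.py
python3 - <<'E'
from h import *
rows([(1,56.5,25),(-1.3,56,25)])
E
```

```text
clock: 14.35
eef_pos: [528.7, -177.7, 30.0]
orientation: [0.171, 0.961, -0.038, 0.214]
ft_force: [1.9, -2.1, -1.5]
finger_gap: 20.5
grasp_force: 30.0
avg F x 2.77 y -0.22 z -1.41
cell X 4.50 Y 0.04 Z 55.18 tilt 25.02 yawerr 0.01 F x 2.6 y 0.1 z -1.0 gap 20.1 t 14.65
(1, 56.5, 25) shift [ 0.1  -0.   -0.11] turn [-0.  0.  0.]
(-1.3, 56, 25) shift [ 0.09 -0.   -0.02] turn [0. 0. 0.]
```

```bash
python3 -m inch '[0.05,0,-0.05,0,0,0,1, 0.05,0,-0.05,0,0,0,1, 0,0,0,0,0,0,1, 0,0,0,0,0,0,1]'; python3 av.py;  python3 -m inch '[0.06,0,-0.02,0,0,0,1, 0,0,0,0,0,0,1, 0,0,0,0,0,0,1]'; python3 av.py
python3 - <<'E'
from h import *
rows([(-1.3,56,25)])
E
```

```text
clock: 15.05
eef_pos: [525.3, -176.5, 30.7]
orientation: [0.171, 0.961, -0.038, 0.213]
ft_force: [5.0, -0.6, -3.6]
finger_gap: 20.8
grasp_force: 30.0
avg F x 5.49 y -0.32 z -4.10
cell X 0.98 Y 0.05 Z 56.02 tilt 25.01 yawerr 0.01 F x 6.3 y 0.6 z -3.9 gap 20.3 t 15.35
clock: 15.65
eef_pos: [524.1, -176.0, 30.7]
orientation: [0.171, 0.961, -0.038, 0.214]
ft_force: [6.1, -1.9, -4.6]
finger_gap: 20.1
grasp_force: 30.0
avg F x 6.29 y -0.03 z -4.69
cell X -0.33 Y 0.06 Z 56.07 tilt 25.05 yawerr 0.00 F x 7.1 y -0.0 z -5.1 gap 20.1 t 15.95
(-1.3, 56, 25) shift [ 0.04 -0.   -0.01] turn [0.   0.01 0.  ]
```

```bash
python3 -m inch '[0.05,0,-0.02,0,0,0,1, 0.045,0,-0.02,0,0,0,1, 0,0,0,0,0,0,1, 0,0,0,0,0,0,1]'; python3 av.py
python3 - <<'E'
from h import *
X=-2.9
rows([(X,30.8+34*np.sin(np.radians(d))+10.5*np.cos(np.radians(d)),d) for d in (25,22,19,16,13,10,7)])
E
```

```text
clock: 16.35
eef_pos: [522.0, -175.3, 30.9]
orientation: [0.171, 0.961, -0.038, 0.214]
ft_force: [7.1, -3.2, -5.6]
finger_gap: 20.6
grasp_force: 30.0
avg F x 7.80 y -0.21 z -4.58
cell X -2.58 Y 0.06 Z 56.21 tilt 25.10 yawerr 0.00 F x 7.6 y 0.6 z -4.7 gap 20.3 t 16.65
(-2.9, np.float64(54.6852526630686), 25) shift [ 0.04 -0.    0.05] turn [0.   0.02 0.  ]
(-2.9, np.float64(53.27205464909228), 22) shift [0.08 0.   0.05] turn [0.  0.6 0. ]
(-2.9, np.float64(51.797262295336154), 19) shift [0.08 0.   0.05] turn [-0.   0.6 -0. ]
(-2.9, np.float64(50.264917905130325), 16) shift [ 0.08 -0.    0.06] turn [ 0.   0.6 -0. ]
(-2.9, np.float64(48.67922152793638), 13) shift [ 0.08 -0.    0.06] turn [-0.   0.6 -0. ]
(-2.9, np.float64(47.04451944730382), 10) shift [0.07 0.   0.06] turn [0.  0.6 0. ]
(-2.9, np.float64(45.36529226800889), 7) shift [0.07 0.   0.07] turn [-0.   0.6 -0. ]
```

```bash
python3 -m inch '[0.05,0,0.04,0,0.02,0,1, 0.08,0,0.05,0,0.6,0,1, 0.08,0,0.05,0,0.6,0,1, 0.08,0,0.06,0,0.6,0,1, 0,0,0,0,0,0,1, 0,0,0,0,0,0,1]'; python3 av.py
python3 - <<'E'
from h import *
X=-3.2
rows([(X,30.8+34*np.sin(np.radians(d))+10.5*np.cos(np.radians(d)),d) for d in (16,13,10,7,5)])
E
```

```text
clock: 17.25
eef_pos: [518.3, -173.9, 23.7]
orientation: [0.174, 0.975, -0.024, 0.137]
ft_force: [7.9, -3.0, -4.4]
finger_gap: 20.4
grasp_force: 30.0
avg F x 8.48 y 0.33 z -4.26
cell X -2.59 Y 0.03 Z 50.72 tilt 16.09 yawerr 0.00 F x 9.3 y 0.8 z -4.0 gap 20.3 t 17.55
(-3.2, np.float64(50.264917905130325), 16) shift [ 0.03 -0.    0.01] turn [-0.    0.02  0.  ]
(-3.2, np.float64(48.67922152793638), 13) shift [ 0.08 -0.    0.06] turn [-0.   0.6 -0. ]
(-3.2, np.float64(47.04451944730382), 10) shift [0.07 0.   0.06] turn [0.  0.6 0. ]
(-3.2, np.float64(45.36529226800889), 7) shift [0.07 0.   0.07] turn [-0.   0.6 -0. ]
(-3.2, np.float64(44.223339583383705), 5) shift [ 0.04 -0.    0.04] turn [0.  0.4 0. ]
```

```bash
python3 -m inch '[0.08,0,0.06,0,0.6,0,1, 0.08,0,0.06,0,0.6,0,1, 0.08,0,0.07,0,0.6,0,1, 0,0,0,0,0,0,1, 0,0,0,0,0,0,1]'; python3 av.py
python3 - <<'E'
from h import *
rows([(-3.2,45.4,7),(-3.2,43.7,4),(-3.2,42.1,1.5),(-3,41.,0)])
w=grab_frame("wrist"); x=w["color"]; cv2.imwrite("pics/f.png",cv2.resize(x[60:310,190:370],None,fx=2.4,fy=2.4,interpolation=cv2.INTER_CUBIC))
s=state(); c=cloud(w,np.ones((420,560),bool)); t=R.from_quat(s["orientation"]).inv().apply(c-s["eef_pos"])
q=t[(abs(t[:,1])<6)&(t[:,2]<-30)&(t[:,2]>-45)&(t[:,0]>11)&(t[:,0]<33)]
top=q[abs(q[:,1])<3]; print(len(top),"top line z vs x",np.polyfit(top[:,0],top[:,2],1))
E
```

```text
clock: 18.05
eef_pos: [514.0, -172.4, 17.5]
orientation: [0.175, 0.983, -0.011, 0.061]
ft_force: [8.2, -2.7, -5.6]
finger_gap: 20.7
grasp_force: 30.0
avg F x 8.47 y 0.08 z -5.26
cell X -2.87 Y 0.08 Z 45.36 tilt 7.11 yawerr 0.01 F x 8.9 y -0.3 z -5.3 gap 20.4 t 18.35
(-3.2, 45.4, 7) shift [ 0.01 -0.   -0.  ] turn [0.   0.02 0.  ]
(-3.2, 43.7, 4) shift [ 0.07 -0.    0.07] turn [ 0.   0.6 -0. ]
(-3.2, 42.1, 1.5) shift [0.05 0.   0.06] turn [0.  0.5 0. ]
(-3, 41.0, 0) shift [ 0.02 -0.    0.04] turn [0.  0.3 0. ]
460 top line z vs x [ -0.04 -37.08]
```

View pics/f.png

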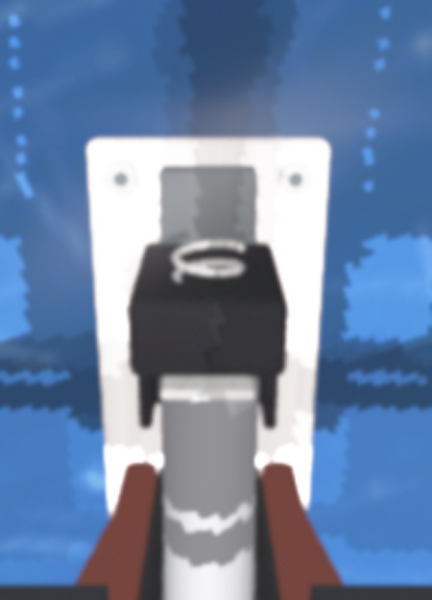

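The flat end is on the pressed-in plate, between the cheeks at crop (150,400) and (268,400). I go on lowering.

```bash
python3 -m inch '[0.08,0,0.07,0,0.6,0,1, 0.05,0,0.05,0,0.5,0,1, 0,0,0,0,0,0,1, 0,0,0,0,0,0,1]'; python3 av.py
python3 - <<'E'
from h import *
rows([(-3.1,41.8,1),(-3,41.,0)])
s=state()
w=grab_frame("wrist"); c=cloud(w,np.ones((420,560),bool)); t=R.from_quat(s["orientation"]).inv().apply(c-s["eef_pos"])
q=t[(abs(t[:,1])<3)&(t[:,2]<-34)&(t[:,2]>-45)&(t[:,0]>11)&(t[:,0]<31)]; p=np.polyfit(q[:,0],q[:,2],1); print(len(q),p, np.std(q[:,2]-np.polyval(p,q[:,0])))
E
```

```text
clock: 18.8
eef_pos: [511.3, -171.4, 14.0]
orientation: [0.175, 0.984, -0.002, 0.014]
ft_force: [6.7, -2.7, -5.1]
finger_gap: 20.4
grasp_force: 30.0
avg F x 8.46 y -0.13 z -5.09
cell X -3.04 Y 0.04 Z 42.11 tilt 1.62 yawerr 0.01 F x 7.4 y -0.5 z -5.3 gap 20.2 t 19.10
(-3.1, 41.8, 1) shift [ 0.01 -0.    0.01] turn [-0.    0.12  0.  ]
(-3, 41.0, 0) shift [0.02 0.   0.03] turn [0.  0.2 0. ]
471 [  0.02 -38.23] 0.622695891167639
```

```bash
python3 -m inch '[0.02,0,0.04,0,0.33,0,1, 0,0,0,0,0,0,1, 0,0,0,0,0,0,1]'; python3 av.py; python3 -m inch '[0,0,0.03,0,0,0,1, 0,0,0,0,0,0,1, 0,0,0,0,0,0,1]'; python3 av.py
```

```text
clock: 19.45
eef_pos: [510.7, -171.2, 13.1]
orientation: [0.175, 0.985, 0.0, -0.0]
ft_force: [8.5, -3.3, -5.5]
finger_gap: 20.0
grasp_force: 30.0
avg F x 8.19 y -0.08 z -4.75
cell X -2.69 Y 0.05 Z 41.17 tilt -0.03 yawerr 0.01 F x 8.3 y 0.6 z -5.8 gap 20.2 t 19.75
clock: 20.05
eef_pos: [511.0, -171.2, 12.9]
orientation: [0.175, 0.985, -0.0, 0.0]
ft_force: [7.1, -3.1, -2.4]
finger_gap: 19.8
grasp_force: 30.0
avg F x 7.42 y 0.26 z -2.82
cell X -2.45 Y 0.07 Z 40.93 tilt 0.01 yawerr 0.01 F x 7.7 y 0.8 z -2.7 gap 20.5 t 20.35
```

```bash
python3 -m inch '[0,0,0.03,0,0,0,1, 0,0,0,0,0,0,1, 0,0,0,0,0,0,1]'; python3 av.py; python3 -m inch '[-0.03,0,0.01,0,0,0,1, 0,0,0,0,0,0,1, 0,0,0,0,0,0,1]'; python3 av.py
```

```text
clock: 20.65
eef_pos: [511.3, -171.3, 12.8]
orientation: [0.175, 0.985, -0.0, 0.001]
ft_force: [7.4, -3.2, -0.1]
finger_gap: 20.2
grasp_force: 30.0
avg F x 7.52 y -0.03 z -0.39
cell X -2.12 Y 0.06 Z 40.82 tilt 0.07 yawerr 0.01 F x 6.9 y -0.2 z -1.2 gap 20.3 t 20.95
clock: 21.25
eef_pos: [511.9, -171.6, 12.7]
orientation: [0.175, 0.985, -0.0, 0.001]
ft_force: [6.4, -1.5, 0.6]
finger_gap: 20.4
grasp_force: 30.0
avg F x 6.91 y -0.18 z 0.54
cell X -1.41 Y 0.05 Z 40.73 tilt 0.07 yawerr 0.00 F x 6.8 y -0.3 z -0.0 gap 20.5 t 21.55
```

```bash
python3 -m inch '[-0.03,0,0.02,0,0,0,1, 0,0,0,0,0,0,1, 0,0,0,0,0,0,1]'; python3 av.py; python3 -m inch '[-0.03,0,0.02,0,0,0,1, 0,0,0,0,0,0,1, 0,0,0,0,0,0,1]'; python3 av.py
```

```text
clock: 21.85
eef_pos: [512.7, -171.8, 12.5]
orientation: [0.175, 0.985, -0.0, 0.001]
ft_force: [5.9, -2.0, 2.5]
finger_gap: 20.5
grasp_force: 30.0
avg F x 6.03 y 0.56 z 2.09
cell X -0.63 Y 0.05 Z 40.50 tilt 0.07 yawerr 0.01 F x 6.6 y 1.3 z 2.4 gap 20.1 t 22.15
clock: 22.45
eef_pos: [512.7, -171.9, 12.2]
orientation: [0.175, 0.985, -0.0, -0.0]
ft_force: [2.3, -2.1, 5.1]
finger_gap: 20.2
grasp_force: 30.0
avg F x 3.08 y 0.00 z 5.56
cell X -0.57 Y 0.06 Z 40.19 tilt -0.02 yawerr 0.01 F x 2.2 y -0.3 z 4.7 gap 20.2 t 22.75
```

```bash
python3 -m inch '[-0.01,0,0.03,0,0,0,1, 0,0,0,0,0,0,1, 0,0,0,0,0,0,1]'; python3 av.py
python3 - <<'E'
from h import *
w=grab_frame("wrist"); c=cloud(w,np.ones((420,560),bool)); d=c-C; X=d@EX;Y=d@EY;Z=c[:,2]
k=(abs(Y)<3)&(X>-33)&(X<-13)&(Z<55)&(Z>45); print("cell top",k.sum(),np.median(Z[k]),np.polyfit(X[k],Z[k],1))
k=(X>-36)&(X<-25)&(abs(abs(Y)-13.5)<1.2)&(abs(Z-42)<3); print("cheek top",k.sum(),np.median(Z[k]))
k=(X>-56)&(X<-44)&(abs(Y)<10)&(abs(Z-57)<4); print("block top",k.sum(),np.median(Z[k]))
E
```

```text
clock: 23.05
eef_pos: [512.7, -171.9, 12.1]
orientation: [0.175, 0.985, 0.0, -0.0]
ft_force: [-0.2, -0.9, 9.6]
finger_gap: 20.1
grasp_force: 30.0
avg F x -0.04 y -0.32 z 9.61
cell X -0.50 Y 0.06 Z 40.14 tilt -0.04 yawerr 0.01 F x 0.1 y -0.1 z 8.9 gap 20.2 t 23.35
cell top 446 50.36696872207435 [-0.   50.33]
cheek top 198 41.707567966820974
block top 1208 56.78673753024796
```

The cell is on the floor: force rises with no further travel, its top is at about 51, and it is level. I ease off and open.

```bash
python3 -m inch '[0,0,-0.03,0,0,0,1, 0,0,0,0,0,0,1, 0,0,0,0,0,0,0.4, 0,0,0,0,0,0,0.1, 0,0,0,0,0,0,-0.1, 0,0,0,0,0,0,-0.2, 0,0,0,0,0,0,-0.2, 0,0,0,0,0,0,-0.2, 0,0,0,0,0,0,-0.2]'; python3 av.py
```

```text
clock: 24.3
eef_pos: [511.4, -171.4, 10.0]
orientation: [0.175, 0.985, 0.0, -0.002]
ft_force: [0.5, -0.8, 0.5]
finger_gap: 52.6
grasp_force: 0.0
avg F x 0.09 y 0.19 z -0.08
cell X -1.68 Y 0.07 Z 38.14 tilt -0.25 yawerr 0.01 F x 0.5 y -0.0 z -0.2 gap 52.8 t 24.60
```

Released. I raise the gripper straight up, then move aside and look.

```bash
python3 -m inch '[0,0,-0.2,0,0,0,-0.2, 0,0,-0.5,0,0,0,-0.2, 0,0,-0.8,0,0,0,-0.2, 0,0,-0.9,0,0,0,-0.2, 0,0,-0.9,0,0,0,-0.2, 0,0,-0.9,0,0,0,-0.2, -0.6,0,-0.9,0,0,0,-0.2, -0.8,0,0,0,0,0,-0.2, -0.8,0,0,0,0,0,-0.2, -0.8,0,0,0,0,0,-0.2, 0,0,0,0,0,0,-0.2, 0,0,0,0,0,0,-0.2]'
python3 - <<'E'
from h import *
w=grab_frame("wrist"); x=w["color"]; cv2.imwrite("pics/g.png",cv2.resize(x[40:260,190:370],None,fx=2.7,fy=2.7,interpolation=cv2.INTER_CUBIC))
c=cloud(w,np.ones((420,560),bool)); d=c-C; X=d@EX;Y=d@EY;Z=c[:,2]
k=(abs(Y)<3)&(X>-30)&(X<28)&(Z<60)&(Z>40); print("cell top",k.sum(),np.polyfit(X[k],Z[k],1),"len",np.percentile(X[(abs(Y)<4)&(Z>47)&(Z<53)&(abs(X)<45)],[1,99]))
for lo in (-30,-20,-10,0,10,20): 
    j=k&(X>lo)&(X<lo+8); print(lo,np.median(Z[j]) if j.any() else None)
k=(X>-50)&(X<-25)&(abs(Y)<8)&(Z>54); print("plate",np.percentile(X[k],[2,98])); where()
E
```

```text
clock: 25.8
eef_pos: [582.2, -197.4, 137.8]
orientation: [0.175, 0.985, 0.0, -0.002]
ft_force: [-0.1, -0.4, -0.2]
finger_gap: 52.6
grasp_force: 0.0
cell top 516 [-0.   50.52] len [-40.96  33.29]
-30 50.642431509060486
-20 50.553631974469596
-10 50.35286864056707
0 50.63235099409104
10 50.453224319323795
20 50.469962308437545
plate [-49.6  -34.08]
cell X 73.40 Y 0.11 Z 165.87 tilt -0.25 yawerr 0.01 F x -0.1 y -0.6 z -0.7 gap 52.6 t 25.85
```

View pics/g.png

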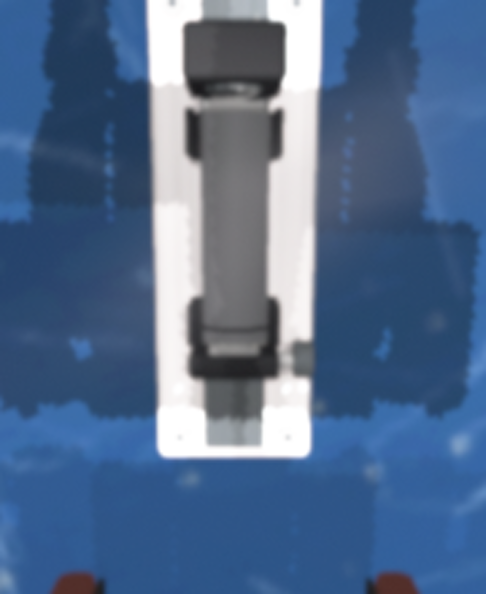

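The cell lies level in the cradle (crop (235,100)–(235,345)). The flat end is on the spring, the button is behind the fixed contact, and its top is flat at about 50.5 along its length. The gripper is clear, so I hand in.

```bash
python3 -c "from cell import *; print(job_done())"
```

```text
the job is handed in; nothing more can be done
None
```

The cell is in the test stand, level on the cradle floor between the spring and the fixed contact; it is released, the gripper is clear, and the job was handed in at about 26 s of the 54 s allowed.

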